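# Roll a bearing up the gutter rack past its catch and drop the retaining bar

## Task

Put the large bearing away in its sloping gutter rack: with the fingertips, roll it gently up the gutter and over the sprung catch, so that it stays up there between the catch and the end stop when you let go. Then tip the retaining bar over and push it all the way down into its fork, so that knocks on the bench cannot jolt the bearing back over the catch. Only push: do not grip or lift anything, and leave the other things on the bench where they are.

Things in the scene. Friction and masses are not known exactly. Their poses are not given: they have to be found in the camera images.
- bearing_center (a point): centre of the large ball bearing: oiled steel rings, black seals, 62 mm outside, 24 mm wide, 0.2 to 0.4 kg. It stands on edge in the gutter like a wheel, axle across the gutter, and starts at rest against the lip at the gutter's foot (centre near x = -0.139, z = 0.031 in the gutter's frame). It is loose and rolls back down whenever nothing holds it
- gutter: straight steel gutter on a heavy fixed base, rising 9 degrees to the robot's left. Origin: middle of its floor at the catch's hinge, about 47 mm above the bench. x runs uphill along the floor, z square to the floor, y across it, towards the bar's fork (robot's side). 28 mm wide inside; side walls 3 mm thick, only 14 mm above the floor
- foot_lip (a point): lip at the low end of the gutter, inner face, at floor level (gutter x = -0.165); the lip stands 14 mm above the floor and is 3 mm thick
- stop_face (a point): middle of the rubber face of the end stop at the gutter's high end (gutter x = +0.075, z = +0.031); a bearing that touches it has its centre at x = +0.044. The stop's plate is 34 mm wide and 50 mm high
- catch (a joint): sprung one-way catch: steel flap in a slot of the floor, hinged at gutter x = 0. 0 rad: up, leaning uphill; 1.05: folded flat into the floor. A bearing rolled uphill folds it (1 to 3 N); it springs up behind the bearing once the bearing's centre is past about x = +0.038. It does not yield downhill: let go, the bearing rolls back a few mm and rests against it, centre near x = +0.035
- catch_edge (a point): middle of the free edge of the catch's flap, 11 mm wide and 18 mm long (near x = +0.009, z = +0.013 in the gutter's frame when it is up)
- bar (a joint): retaining bar, a smooth steel rod 8 mm thick, square across the gutter; it swings like a level-crossing barrier. 0 rad: down in its fork, lying across the gutter; grows as it is raised, 1.57 upright; starts at 2.0 to 2.35, leaning back on the side opposite the fork (2.45: its limit). Stiff hinge: it stays where it is left, takes about 1 N at the knob to move and meets a rubber rest at 0
- bar_knob (a point): centre of the black ball knob, 18 mm across, on the free end of the retaining bar, 100 mm from its hinge. With the bar down it lies at x = -0.014, y = +0.060, z = +0.031 in the gutter's frame, outside the fork
- bar_hinge (a point): hinge axis of the retaining bar (parallel to the gutter's x), at x = -0.014, y = -0.040, z = +0.031 in the gutter's frame. The clevis there, and the fork at y = +0.033 to +0.040, are 26 mm long along the gutter and reach 38 mm above its floor
- capacitor: dark blue round can, 35 mm across and 60 mm tall, standing on the bench beside the gutter on the bar's hinge side; loose, graspable, not part of the job; origin at the centre of its underside
- screw_tin: round open tin of screws, 70 mm across and 23 mm high, on the bench on the fork's side of the rack; loose, graspable, not part of the job; origin at the centre of its underside
- blue_cap: small round plug cap, 24 mm across and 19 mm high, on the bench on the fork's side of the rack; loose, graspable, not part of the job; origin at the centre of its underside
- transformer_b: small transformer, 68 x 62 x 40 mm, on the bench on the fork's side of the rack; loose, graspable, not part of the job; origin at the centre of its underside
- small_bearing: smaller ball bearing, 47 mm outside and 14 mm thick, lying flat on the bench beyond the gutter's high end; loose, graspable, not part of the job; origin at the centre of its underside
There are look-alikes about, which are no part of the job. What is shaped like the part that bears bearing_center but green or turquoise is not meant.

How it is judged:
On the way:
1. the bearing is past the catch, let go of, and held by the catch while the bar is still up (x of bearing_center in the frame of gutter between 0.031 and 0.047 m and y of bearing_center in the frame of gutter between -0.006 and 0.006 m and z of bearing_center in the frame of gutter between 0.027 and 0.035 m and value of joint catch below 0.2 rad and contact force between the fingers and bearing below 0.2 N and value of joint bar above 0.5 rad), for 0.2 s.
At the end, for the whole second after the job is handed in: the bearing stands on edge at rest in the gutter between the raised catch and the end stop (centre 31 to 47 mm uphill of the catch's hinge), the catch is up (within 0.2 rad), and the retaining bar is down in its fork (within 0.06 rad) (x of bearing_center in the frame of gutter between 0.031 and 0.047 m and y of bearing_center in the frame of gutter between -0.006 and 0.006 m and z of bearing_center in the frame of gutter between 0.027 and 0.035 m and value of joint catch below 0.2 rad and value of joint bar below 0.06 rad and linear speed of bearing below 0.02 m/s and angle between the y axis of bearing and the y axis of gutter, either way round below 0.2 rad); the robot touches nothing.
It fails at once if the bearing is lifted from the gutter's floor (z of bearing_center in the frame of gutter above 0.044 m).
It fails at once if the bearing is gripped or pressed hard (contact force between the fingers and bearing above 35 N).
It fails at once if the retaining bar is gripped or forced (contact force between the fingers and bar above 40 N).
It fails at once if another thing on the bench is moved or knocked over (distance of any of capacitor, screw_tin, blue_cap, transformer_b, small_bearing from where it was at the start of the episode above 0.02 m).
It also fails if it takes over 58 s, if anything falls off the work surface, if the arm or the gripper's body presses on something with over 40 N, if the wrist force passes 120 N, or if a joint passes its speed limit or range.

## Robot

A 6-joint arm with a two-finger parallel gripper is mounted at the origin on a cart in front of the work surface, level with it; the furniture and walls round the work are solid. World frame = base frame: x ahead of the robot, y to its left, z up, the work surface at z = 0. Lengths are in m, angles in rad, forces in N, time in s.
With the tool pointing down it reaches from about 0.3 to 0.775 m from the base axis. Payload 14.6 kg.
Tool frame: the origin (TCP) lies midway between the tips of the shut fingers; the grasp point (between the pads) lies 19 mm behind it; z points along the fingers, y is the line along which they close (so a half turn about z gives the same grasp; the last joint's range is limited). The gripper opens to 85 mm and grips with 20 to 120 N. Pads are 22 mm wide; open, the fingers measure 114 mm over their backs; the gripper's body (76 mm by 85 mm) begins 54 mm behind the grasp point. The pads swing forward as they close: fully open they stand 13 mm farther back than shut.
Start: joints at [-1.402, 0.3, 1.521, -0, 1.321, -0.067], TCP at [0.128, -0.535, 0.231] pointing down, gripper open.
Joint ranges: [-3.03, 3.03], [-0.79, 2.21], [0.23, 2.52], [-1.04, 4.18], [0, 3.07], [-2.55, 2.55]. Speed limits (rad/s): [2.22, 2.22, 2.57, 3.14, 3.14, 3.14].

## Interface

Orientations are given as a rotation vector (axis times angle).
In Python, from plant import bot, get_image gives the robot as it stands.
- The arm moves only by the shell command python3 -m crank 'ROWS'. ROWS is JSON, a list of rows, each a list of 7 numbers: the turn, a rotation vector about the tool's x, y, z in degrees, then the shift along the tool's x, y, z in mm, then the opening, from -1 (shut) to 1 (fully open), so that 0 is half open. In form: [[rx, ry, rz, tx, ty, tz, jaw], ...]. A call has 1 to 20 rows; each row shifts and turns the commanded pose from where the row before left it, along the tool's axes as they then stand; what a row does not reach is not made up. A row lasts 1/10 s, in which the tool goes at most 50 mm and 8.59 degrees, less where a joint would pass 70% of its speed; a pose out of reach is approached as far as the arm can. A call with a gripper value outside its range is refused whole. The fingers move at their own pace and stop on an object; the grip force is fixed at half the most. Time passes only in rows, so rows that do not move let the fingers close. It gives the time, the measured TCP pose, the force, the opening and the grip force at its end, in the units of the state.
- bot.get_obs(): the state, without advancing time (a new reading comes with each control period).
- get_image(name): name is "scene" or "top"; returns a dict with "frame" (384x512x3 uint8, red, green, blue), "fov_y" (degrees; the focal length in pixels is half the picture's height over the tangent of half this angle, whatever the lens; pixels are square), "cx", "cy" (the principal point, pixels), "xyz" and "attitude" of the camera in the world. Camera axes: x right, y up, looking along -z (the intrinsics and any distortion apply to the point x, -y, -z); pixel columns grow to the right and rows downward; lengths in m; the calibration is good to about 2 mm. A picture is of the moment at which its call begins. There is no depth.
- bot.close_job(): hands the job in; it is judged then, once.
The state is a dict: "time_s": time; "joint_pos": joint angles; "qd": joint speeds; "tau": joint torques, N m; "position": TCP position; "tcp_rot": TCP orientation; "wrist_force": force on the tool from outside, world axes, zero at the start; "moment": the same for the moment, N m; "grip_width": finger opening in m; "gripper_force": force on a finger pad.
Only numpy, scipy, OpenCV 4.12 (cv2) and the standard library are available. Lean on these libraries where they do the work, as an engineer would, in place of code of your own. Each camera call takes 0.05 s, during which the arm holds its last target. There are 200 camera calls.

## Working session

There is one attempt and no reset: what is moved stays moved. The work goes in short steps, Python scripts to look and compute and a shell command to move; the robot and the scene stay as the last step left them, time stands still between calls to the robot, and variables do not carry over. Pictures are saved under pics/ and viewed, at most 12 in all, crops included, and the job is handed in when it is done.

```bash
mkdir -p pics; ls
python3 - <<'E'
from plant import bot,get_image
import cv2
for n in("scene","top"):
    d=get_image(n); cv2.imwrite(f"pics/{n}0.png",d["frame"][:,:,::-1])
    print(n,{k:v for k,v in d.items() if k!="frame"})
print(bot.get_obs())
E
```

```text
pics
scene {'fov_y': 46.97305203943083, 'cx': 256.8504193632644, 'cy': 184.70904962817878, 'xyz': array([-0.02968437,  0.60401878,  0.47021241]), 'attitude': array([ 0.5451256 , -1.26459802, -2.03909717])}
top {'fov_y': 49.49171511049427, 'cx': 251.01995583485177, 'cy': 181.2945179293923, 'xyz': array([0.33629662, 0.08547714, 0.92603783]), 'attitude': array([ 0.188907  , -0.19181519, -1.55445107])}
{'time_s': 0.1, 'joint_pos': array([-1.40162120e+00,  3.00435566e-01,  1.52153151e+00, -1.42172731e-05,
        1.32071637e+00, -6.66092076e-02]), 'qd': array([-0.00140248, -0.0001265 , -0.00114883,  0.00108857, -0.00086751,
        0.00055038]), 'tau': array([-1.32222913e-04, -5.44377708e+01, -3.62372410e+01, -1.34217980e-04,
        2.99124804e-03, -3.67160638e-06]), 'position': array([ 0.12843524, -0.5345693 ,  0.23076178]), 'tcp_rot': array([-3.11870436e+00, -3.69389286e-01,  1.09398908e-04]), 'wrist_force': array([-0.09968483, -0.6821786 ,  0.41409921]), 'moment': array([0.01050093, 0.03950569, 0.02584539]), 'gripper_force': 0.0, 'grip_width': 0.08531423076034544}
```

View pics/scene0.png

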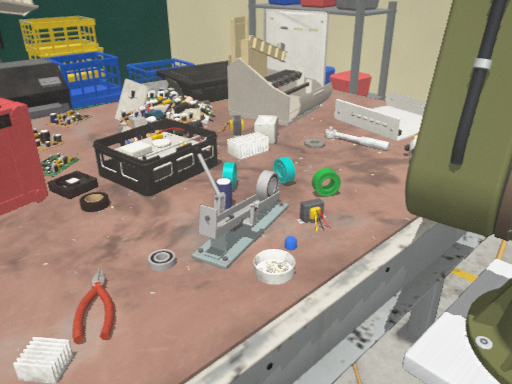

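View pics/top0.png

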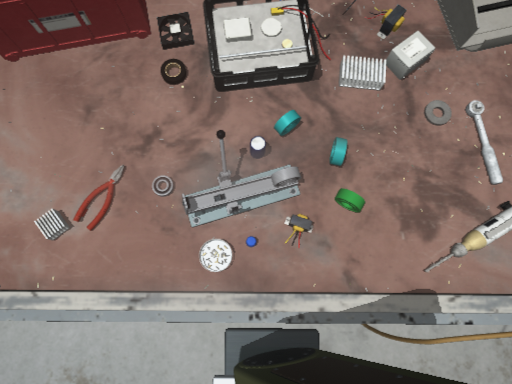

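The scene view shows the rack at about (240,225), its end stop at (207,220), the bearing at (267,185) and the bar leaning back with its knob near (200,157). The top view has the rack from (185,210) to (300,180) and the knob at (221,133). I'll look at both enlarged.

```bash
cat > h.py <<'E'
import numpy as np, cv2
from plant import bot,get_image
from scipy.spatial.transform import Rotation as R
def cam(d):
    f=d["frame"].shape[0]/2/np.tan(np.radians(d["fov_y"])/2)
    return f,d["cx"],d["cy"],np.array(d["xyz"]),R.from_rotvec(d["attitude"]).as_matrix()
def ray(d,u,v):
    f,cx,cy,o,M=cam(d); r=M@np.array([(u-cx)/f,-(v-cy)/f,-1]); return o,r/np.linalg.norm(r)
def onz(d,u,v,z):
    o,r=ray(d,u,v); return o+r*(z-o[2])/r[2]
def proj(d,p):
    f,cx,cy,o,M=cam(d); q=M.T@(np.asarray(p)-o); return np.array([cx+f*q[0]/-q[2],cy+f*q[1]/q[2]])
def tri(d1,p1,d2,p2):
    o,a=ray(d1,*p1); q,b=ray(d2,*p2)
    s=np.linalg.lstsq(np.c_[a,-b],q-o,rcond=None)[0]
    A,B=o+a*s[0],q+b*s[1]; return (A+B)/2,np.linalg.norm(A-B)
def crop(d,x,y,w,h,k,name):
    cv2.imwrite("pics/"+name,cv2.resize(np.ascontiguousarray(d["frame"][y:y+h,x:x+w,::-1]),None,fx=k,fy=k,interpolation=cv2.INTER_CUBIC))
E
python3 - <<'E'
from h import *
crop(get_image("top"),175,120,135,100,5.9,"t1.png"); crop(get_image("scene"),185,140,115,135,4.4,"s1.png")
E
```

```text
(no output)
```

View pics/t1.png

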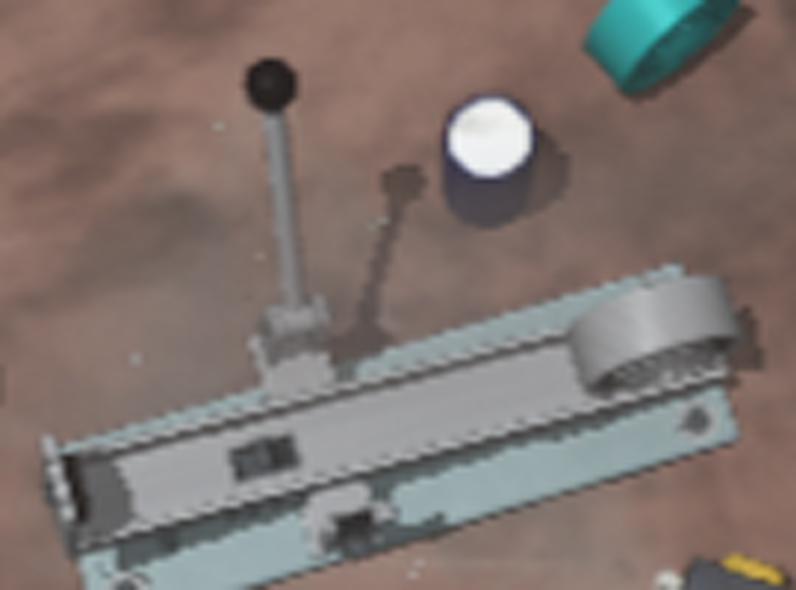

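View pics/s1.png

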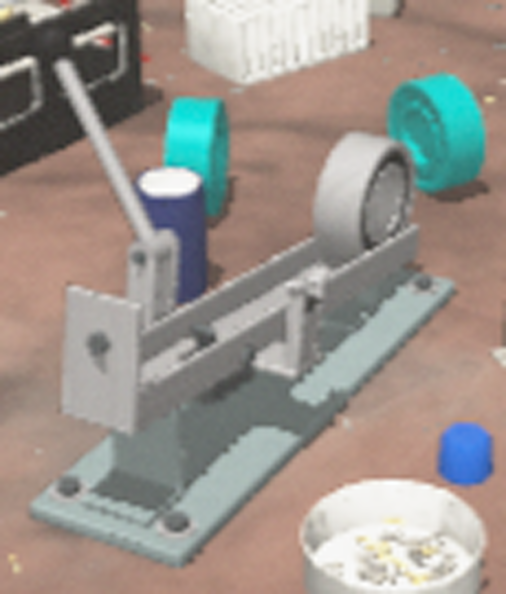

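The top crop shows the stop plate's top edge from (45,440) to (70,550), the catch at (265,457), the fork at (350,498), the clevis at (295,345), the knob at (270,84) and the bearing at (655,330). In the scene crop the stop plate's corners are (68,288), (140,305), (137,430) and (65,412), and the near wall's foot end is at (415,228). The bar leans back. Next I'll fit the gutter's pose to these points.

```bash
cat > fit.py <<'E'
from h import *
from scipy.optimize import least_squares
T=get_image("top");S=get_image("scene")
pt=lambda u,v:((u+.5)/5.9-.5+175,(v+.5)/5.9-.5+120)
ps=lambda u,v:((u+.5)/4.4-.5+185,(v+.5)/4.4-.5+140)
obs=[(S,ps(68,288),(9,-.017,.056)),(S,ps(140,305),(9,.017,.056)),(S,ps(137,430),(9,.017,.006)),(S,ps(65,412),(9,-.017,.006)),
(S,ps(416,228),(-.168,.017,.014)),(T,pt(730,372),(-.168,.017,.014)),(T,pt(45,440),(9,-.017,.056)),(T,pt(70,550),(9,.017,.056)),
(T,pt(350,500),(-.014,.0365,.038)),(S,ps(309,275),(-.014,.0365,.038)),(T,pt(295,310),(-.014,-.04,.038)),(S,ps(152,238),(-.014,-.04,.038))]
def fr(p):
    return np.array([p[0],p[1],p[3]]),R.from_euler("ZY",[p[2],-np.radians(9)]).as_matrix()
def res(p):
    o,M=fr(p); r=[]
    for d,uv,g in obs:
        g=np.array(g); 
        if g[0]==9:g[0]=.075+p[4]
        r.append(proj(d,o+M@g)-uv)
    return np.r_[np.ravel(r),(p[3]-.047)*500,(p[4]-.006)*300]
s=least_squares(res,[.4,.1,np.pi/2-.2,.047,.006],loss="soft_l1")
if __name__=="__main__":
    print(s.x,np.degrees(s.x[2]));print(res(s.x)[:-2].reshape(-1,2).round(1).tolist())
    o,M=fr(s.x); np.savez("g.npz",o=o,M=M)
    k,e=tri(T,pt(270,84),S,ps(48,42)); print("knob",k,e,"in g",M.T@(k-o))
    h=np.array([-.014,-.04,.031])
    for a in np.arange(1.95,2.46,.1):
        g=h+.1*np.array([0,np.cos(a),np.sin(a)]); print(a.round(2),proj(T,o+M@g).round(1),proj(S,o+M@g).round(1))
    print("obs knob",pt(270,84),ps(48,42))
    for n,g in dict(b=(-.139,0,.031),btop=(-.139,0,.062),catch=(.009,0,.013),stop=(.075,0,.031)).items():
        w=o+M@np.array(g);print(n,w.round(4),((proj(T,w)+.5-[175,120])*5.9).round(),((proj(S,w)+.5-[185,140])*4.4).round())
E
python3 fit.py
```

```text
[0.51856657 0.1460083  1.90067089 0.0425407  0.01122251] 108.90042032767873
[[-0.1, -1.2], [0.7, -0.5], [0.1, -1.3], [-0.3, -2.2], [-0.5, 0.5], [-0.7, -0.4], [-0.9, 0.2], [-0.3, -2.5], [2.0, 3.1], [-0.1, 1.7], [0.1, 1.4], [0.2, 1.3]]
knob [0.62236987 0.14579525 0.15642293] 0.0006014301740459424 in g [-0.01559442 -0.09813751  0.1177717 ]
1.95 [223.  142.4] [204.6 148.1]
2.05 [221.4 139. ] [200.5 149.4]
2.15 [219.9 136.1] [196.6 151.2]
2.25 [218.4 133.6] [193.1 153.5]
2.35 [217.  131.5] [189.8 156.1]
2.45 [215.8 130. ] [186.8 159.2]
obs knob (220.34745762711864, 133.82203389830508) (195.52272727272728, 149.1590909090909)
b [0.5646 0.0115 0.0514] [651. 335.] [360. 206.]
btop [0.5662 0.0069 0.082 ] [670. 309.] [365. 144.]
catch [0.5163 0.1525 0.0568] [263. 458.] [203. 335.]
stop [0.4961 0.2115 0.0849] [ 86. 497.] [119. 345.]
```

```bash
python3 - <<'E'
s=open("fit.py").read()
s=s.replace("(T,pt(350,500),(-.014,.0365,.038)),","(T,pt(263,457),(.007,0,.011)),(S,ps(203,334),(.007,0,.011)),(S,ps(364,133),(-.144,0,.0618)),")
s=s.replace("(p[3]-.047)*500","(p[3]-.047)*1500,p[5]*200")
s=s.replace("[0]==9:g[0]=.075+p[4]","[0]==9:g+=[.075-9+p[4],0,p[5]]").replace("047,.006]","047,.006,0]").replace("[:-2]","[:-3]")
open("fit.py","w").write(s)
E
python3 fit.py
```

```text
[ 0.51795119  0.14709501  1.89476424  0.04674898  0.00846693 -0.00654524] 108.56199440840625
[[0.1, 0.1], [0.7, 0.8], [0.2, -0.2], [-0.1, -1.1], [-0.2, -0.9], [-0.9, -0.2], [-0.4, 0.3], [0.0, -2.4], [0.1, -0.1], [0.0, -0.8], [1.4, 0.5], [-0.3, 0.1], [-0.4, 1.1], [-0.0, -0.4]]
knob [0.62236987 0.14579525 0.15642293] 0.0006014301740459424 in g [-0.01689061 -0.09857304  0.11371626]
1.95 [222.5 142. ] [204.4 146.2]
2.05 [221.  138.6] [200.3 147.5]
2.15 [219.4 135.6] [196.5 149.3]
2.25 [218.  133.1] [192.9 151.6]
2.35 [216.6 131.1] [189.6 154.3]
2.45 [215.4 129.5] [186.7 157.3]
obs knob (220.34745762711864, 133.82203389830508) (195.52272727272728, 149.1590909090909)
b [0.5632 0.0124 0.0556] [649. 336.] [361. 199.]
btop [0.5647 0.0078 0.0862] [669. 310.] [366. 138.]
catch [0.5158 0.1536 0.061 ] [259. 457.] [201. 328.]
stop [0.4959 0.2127 0.0891] [ 81. 495.] [116. 337.]
```

Frame fit is good: the bar is at about 2.19 rad, and the bar length from triangulation is 101 mm against 100 mm. Now the delta helper and the approach behind the bearing.

```bash
cat > go.py <<'E'
import sys
from h import *
g=np.load("g.npz");o,M=g["o"],g["M"]
MT=np.c_[-M[:,1],-M[:,0],-M[:,2]]
s=bot.get_obs();p=s["position"];A=R.from_rotvec(s["tcp_rot"]).as_matrix()
print("t",s["time_s"],"tcp g mm",(1000*M.T@(p-o)).round(1),"F g",(M.T@s["wrist_force"]).round(2),"w",s["grip_width"])
print("rot left deg",np.degrees(R.from_matrix(A.T@MT).as_rotvec()).round(2))
if len(sys.argv)>3:
    t=o+M@(np.array([float(a) for a in sys.argv[1:4]])/1000)
    print("target world",t.round(3),"shift now tool mm",(1000*A.T@(t-p)).round(1))
    print("shift after turn",(1000*MT.T@(t-p)).round(1))
    if len(sys.argv)>4:
        T=get_image("top");print(proj(T,t),proj(get_image("scene"),t))
E
python3 go.py -203 0 120 1
```

```text
t 0.4 tcp g mm [-487.1  586.2  263.9] F g [0.15 0.4  0.45] w 0.0850340136476514
rot left deg [ 8.99 -0.4  -5.04]
target world [ 0.588 -0.061  0.134] shift now tool mm [ 557.3 -353.5   97.8]
shift after turn [ 586.2 -284.1  143.9]
[324.28145551 154.99011556] [282.7925809  138.76997262]
```

```bash
python3 -m crank '[[4.5,-0.2,-2.5,0,0,0,-1],[4.5,-0.2,-2.5,0,0,0,-1],[0,0,0,36.5,-18,9,-1],[0,0,0,36.5,-18,9,-1],[0,0,0,36.5,-18,9,-1],[0,0,0,36.5,-18,9,-1],[0,0,0,36.5,-18,9,-1],[0,0,0,36.5,-18,9,-1],[0,0,0,36.5,-18,9,-1],[0,0,0,36.5,-18,9,-1],[0,0,0,36.5,-18,9,-1],[0,0,0,36.5,-18,9,-1],[0,0,0,36.5,-18,9,-1],[0,0,0,36.5,-18,9,-1],[0,0,0,36.5,-18,9,-1],[0,0,0,36.5,-18,9,-1],[0,0,0,0,0,0,-1],[0,0,0,0,0,0,-1]]'; python3 go.py -203 0 60
```

```text
time_s: 2.3
position: [0.5277, -0.1172, 0.1459]
tcp_rot: [-2.947, -0.483, 0.039]
wrist_force: [-0.2, -0.8, 0.9]
grip_width: 0.0002
gripper_force: 0.0
t 2.3 tcp g mm [-235.    74.9  137.6] F g [-0.53  0.45  0.95] w 0.00022854540398103222
rot left deg [-0.02  0.05  0.04]
target world [ 0.585 -0.052  0.074] shift now tool mm [ 75.  -32.   77.6]
shift after turn [ 74.9 -32.   77.6]
```

```bash
python3 -m crank '[[0,0,0,37.5,-16,9,-1],[0,0,0,37.5,-16,9,-1],[0,0,0,0,0,20,-1],[0,0,0,0,0,20,-1],[0,0,0,0,0,20,-1],[0,0,0,0,0,0,-1],[0,0,0,0,0,0,-1]]'; python3 go.py -203 0 23;python3 - <<'E'
from h import *
a=get_image("top");b=get_image("scene")
crop(a,225,110,125,110,4.5,"a.png");crop(b,205,120,125,110,4.5,"b.png")
cv2.imwrite("pics/p2.png",np.vstack([cv2.resize(cv2.imread("pics/"+n),(340,299)) for n in("a.png","b.png")]))
E
```

```text
time_s: 3.0
position: [0.5848, -0.0533, 0.075]
tcp_rot: [-2.948, -0.479, 0.037]
wrist_force: [-0.1, 0.2, 0.8]
grip_width: 0.0001
gripper_force: 0.0
t 3.0 tcp g mm [-204.3    0.4   60.9] F g [0.38 0.   0.74] w 0.000144190722613446
rot left deg [ 0.01 -0.02 -0.1 ]
target world [ 0.583 -0.046  0.038] shift now tool mm [ 0.4 -1.3 37.9]
shift after turn [ 0.4 -1.3 37.9]
```

View pics/p2.png

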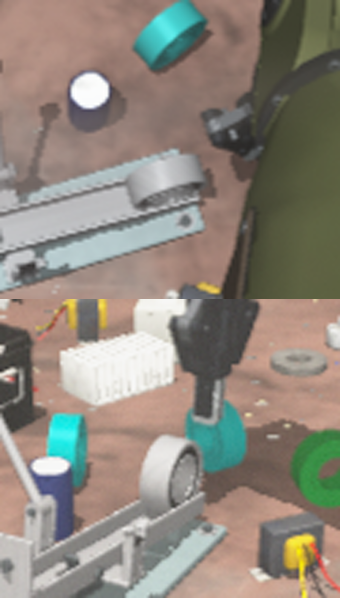

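The fingers stand in line with the gutter just behind the bearing. The turquoise ring is close, so I check its position before going down.

Run:
```python
from h import *
g=np.load("g.npz");o,M=g["o"],g["M"]
im=cv2.imread("pics/top0.png");h=cv2.cvtColor(im,cv2.COLOR_BGR2HSV)
m=cv2.inRange(h,(80,120,60),(98,255,255))
T=get_image("top")
for c in cv2.findContours(m,0,2)[0]:
    if cv2.contourArea(c)>60:
        P=np.array([M.T@(onz(T,*q[0],.0)-o) for q in c])*1000;Q=np.array([M.T@(onz(T,*q[0],.06)-o) for q in c])*1000
        print(P.min(0).round(),P.max(0).round(),Q.min(0).round(),Q.max(0).round())
```

```text
[-319.  -60.   -5.] [-269.   -1.    3.] [-290.  -44.   52.] [-242.   12.   59.]
[-237. -163.  -20.] [-174. -114.  -10.] [-213. -140.   38.] [-154.  -95.   47.]
```

```bash
python3 -m crank '[[0,0,0,0,0,10,-1],[0,0,0,0,0,10,-1],[0,0,0,0,0,10,-1],[0,0,0,0,0,8,-1],[0,0,0,0,-4,0,-1],[0,0,0,0,-4,0,-1],[0,0,0,0,-4,0,-1],[0,0,0,0,-4,0,-1],[0,0,0,0,-3,0,-1],[0,0,0,0,-3,0,-1],[0,0,0,0,-3,0,-1],[0,0,0,0,-3,0,-1],[0,0,0,0,-4,0,-1],[0,0,0,0,-4,0,-1],[0,0,0,0,-4,0,-1],[0,0,0,0,-4,0,-1],[0,0,0,0,-4,0,-1],[0,0,0,0,-4,0,-1],[0,0,0,0,-4,0,-1],[0,0,0,0,-4,0,-1]]'; python3 go.py -44 0 23
```

```text
time_s: 5.15
position: [0.564, 0.0098, 0.0461]
tcp_rot: [-2.947, -0.481, 0.038]
wrist_force: [0.8, -0.8, 1.1]
grip_width: -0.0001
gripper_force: 0.5
t 5.15 tcp g mm [-143.1    0.    22. ] F g [-0.86 -0.54  1.27] w -0.00010594255684649935
rot left deg [-0.01  0.   -0.04]
target world [0.533 0.102 0.063] shift now tool mm [ -0.  -99.1  -1. ]
shift after turn [  0.  -99.1  -1. ]
```

```bash
python3 -m crank '[[0,0,0,0,-5,0,-1],[0,0,0,0,-5,0,-1],[0,0,0,0,-5,0,-1],[0,0,0,0,-5,0,-1],[0,0,0,0,-5,0,-1],[0,0,0,0,-5,0,-1],[0,0,0,0,-5,0,-1],[0,0,0,0,-5,0,-1],[0,0,0,0,-5,0,-1],[0,0,0,0,-5,0,-1],[0,0,0,0,-5,0,-1],[0,0,0,0,-5,0,-1],[0,0,0,0,-5,0,-1],[0,0,0,0,-5,0,-1],[0,0,0,0,-5,0,-1],[0,0,0,0,-5,0,-1],[0,0,0,0,-5,0,-1],[0,0,0,0,-4,0,-1],[0,0,0,0,-3,0,-1],[0,0,0,0,0,0,-1]]'; python3 go.py -5 0 23;python3 - <<'E'
from h import *
a=get_image("top");b=get_image("scene")
crop(a,175,120,125,110,4,"a.png");crop(b,185,120,125,150,4,"b.png")
cv2.imwrite("pics/p3.png",np.hstack([cv2.resize(cv2.imread("pics/"+n),(400,500 if n=="b.png" else 352),) if n=="b.png" else cv2.copyMakeBorder(cv2.resize(cv2.imread("pics/"+n),(400,352)),0,128+20,0,0,0)[:500 if False else 480] if False else cv2.copyMakeBorder(cv2.resize(cv2.imread("pics/"+n),(400,352)),0,148,0,0,cv2.BORDER_CONSTANT) for n in("a.png","b.png")]))
E
```

```text
time_s: 7.15
position: [0.5351, 0.096, 0.0605]
tcp_rot: [-2.947, -0.481, 0.038]
wrist_force: [-0.0, -0.7, -0.8]
grip_width: -0.0001
gripper_force: 0.4
t 7.15 tcp g mm [-51.1  -0.   22. ] F g [-0.76  0.24 -0.65] w -0.0001366712557673772
rot left deg [-0.02  0.01 -0.02]
target world [0.521 0.139 0.069] shift now tool mm [ -0.  -46.1  -1. ]
shift after turn [ -0.  -46.1  -1. ]
```

View pics/p3.png

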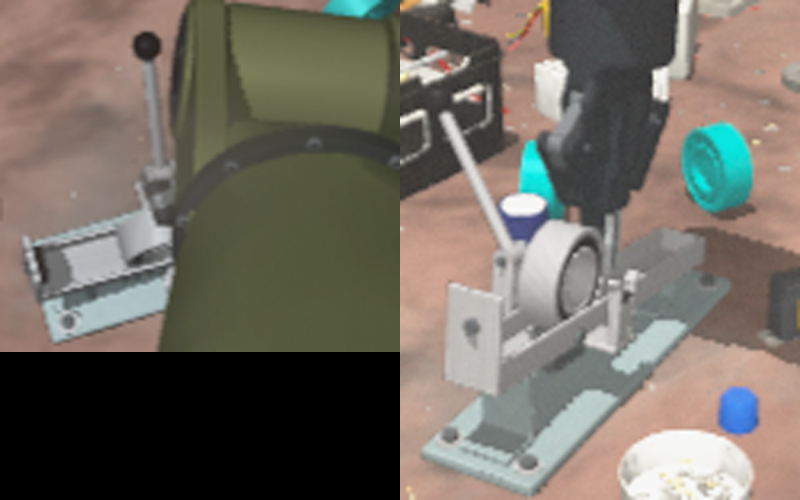

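The bearing is standing against the fingers, centre near x = -6 mm, just short of the catch. I push on slowly over it.

```bash
python3 -m crank '[[0,0,0,0,-3,0,-1],[0,0,0,0,-3,0,-1],[0,0,0,0,-3,0,-1],[0,0,0,0,-3,0,-1],[0,0,0,0,-3,0,-1],[0,0,0,0,-3,0,-1],[0,0,0,0,-3,0,-1],[0,0,0,0,-3,0,-1],[0,0,0,0,-3,0,-1],[0,0,0,0,-3,0,-1],[0,0,0,0,-2,0,-1],[0,0,0,0,-2,0,-1],[0,0,0,0,-2,0,-1],[0,0,0,0,-2,0,-1],[0,0,0,0,-1,0,-1],[0,0,0,0,-1,0,-1],[0,0,0,0,-1,0,-1],[0,0,0,0,0,0,-1]]'; python3 go.py -5 0 23
cat > bp.py <<'E'
from h import *
g=np.load("g.npz");o,M=g["o"],g["M"]
b=get_image("scene")
crop(b,185,120,100,125,4.6,"bp_new.png")
for x in(30,35,38,41,44):
    print(x,((proj(b,o+M@np.array([x/1e3,0.012,.031]))+.5-[185,120])*4.6).round())
E
python3 bp.py
```

```text
time_s: 9.05
position: [0.5224, 0.1341, 0.0669]
tcp_rot: [-2.947, -0.481, 0.038]
wrist_force: [0.4, -0.3, -0.5]
grip_width: 0.0
gripper_force: 0.2
t 9.05 tcp g mm [-10.5  -0.1  22.1] F g [-0.48 -0.31 -0.45] w 4.2992482565571376e-05
rot left deg [-0.   -0.   -0.04]
target world [0.521 0.139 0.069] shift now tool mm [-0.1 -5.5 -0.9]
shift after turn [-0.1 -5.5 -0.9]
30 [212. 415.]
35 [205. 419.]
38 [201. 422.]
41 [197. 424.]
44 [193. 426.]
```

View pics/bp_new.png

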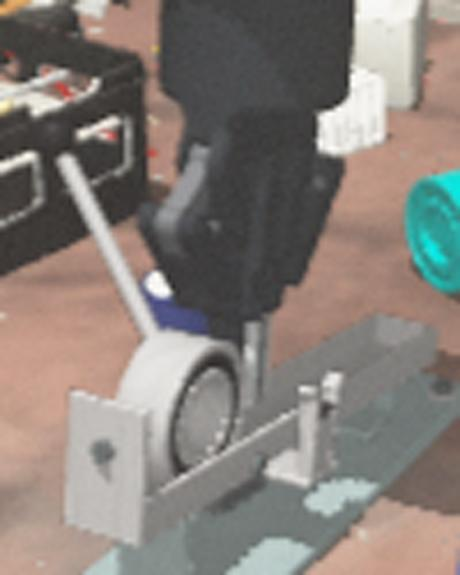

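The near face's centre is at about (205,418), which gives x ≈ 35 mm. It needs about 6 mm more.

```bash
python3 -m crank '[[0,0,0,0,-1,0,-1],[0,0,0,0,-1,0,-1],[0,0,0,0,-1,0,-1],[0,0,0,0,-1,0,-1],[0,0,0,0,-1,0,-1],[0,0,0,0,0,0,-1],[0,0,0,0,0,0,-1]]'; python3 go.py;python3 -m crank '[[0,0,0,0,-1,0,-1],[0,0,0,0,0,0,-1],[0,0,0,0,0,0,-1]]'; python3 go.py
```

```text
time_s: 9.8
position: [0.5208, 0.1388, 0.0676]
tcp_rot: [-2.947, -0.481, 0.038]
wrist_force: [0.2, -0.1, -0.8]
grip_width: 0.0
gripper_force: 0.2
t 9.8 tcp g mm [-5.4 -0.1 22. ] F g [-0.24 -0.17 -0.77] w 2.2315782241369023e-05
rot left deg [-0.01  0.   -0.04]
time_s: 10.1
position: [0.5205, 0.1397, 0.0678]
tcp_rot: [-2.947, -0.481, 0.038]
wrist_force: [-0.7, -1.4, -0.1]
grip_width: -0.0002
gripper_force: 0.2
t 10.1 tcp g mm [-4.5 -0.1 22. ] F g [-1.13  1.09  0.07] w -0.0002087354126588906
rot left deg [-0.01  0.   -0.04]
```

```bash
python3 -m crank '[[0,0,0,0,-0.5,0,-1],[0,0,0,0,-0.5,0,-1],[0,0,0,0,0,0,-1],[0,0,0,0,0,0,-1]]'; python3 go.py;python3 -m crank '[[0,0,0,0,-0.5,0,-1],[0,0,0,0,-0.5,0,-1],[0,0,0,0,0,0,-1]]'; python3 go.py
```

```text
time_s: 10.5
position: [0.5202, 0.1406, 0.068]
tcp_rot: [-2.947, -0.481, 0.038]
wrist_force: [-0.2, -1.0, 0.7]
grip_width: -0.0001
gripper_force: 0.4
t 10.5 tcp g mm [-3.5 -0.1 22. ] F g [-0.82  0.49  0.83] w -0.00011396945830102299
rot left deg [-0.01  0.   -0.04]
time_s: 10.8
position: [0.5199, 0.1416, 0.0681]
tcp_rot: [-2.947, -0.481, 0.038]
wrist_force: [0.0, -1.2, 0.4]
grip_width: 0.0
gripper_force: 0.4
t 10.8 tcp g mm [-2.4 -0.1 22. ] F g [-1.09  0.35  0.54] w 1.1315280051387336e-05
rot left deg [-0.01  0.   -0.04]
```

```bash
python3 -m crank '[[0,0,0,0,2,0,-1],[0,0,0,0,2,0,-1],[0,0,0,0,2,0,-1],[0,0,0,0,2,0,-1],[0,0,0,0,3,0,-1],[0,0,0,0,3,0,-1],[0,0,0,0,0,0,-1],[0,0,0,0,0,0,-1],[0,0,0,0,0,0,-1]]'; python3 go.py; python3 bp.py
```

```text
time_s: 11.7
position: [0.5243, 0.1284, 0.066]
tcp_rot: [-2.947, -0.481, 0.038]
wrist_force: [0.3, 0.1, 0.0]
grip_width: -0.0002
gripper_force: 0.0
t 11.7 tcp g mm [-16.4  -0.1  22.1] F g [ 0.01 -0.31  0.05] w -0.00016352139381631403
rot left deg [-0.01  0.   -0.04]
30 [212. 415.]
35 [205. 419.]
38 [201. 422.]
41 [197. 424.]
44 [193. 426.]
```

View pics/bp_new.png

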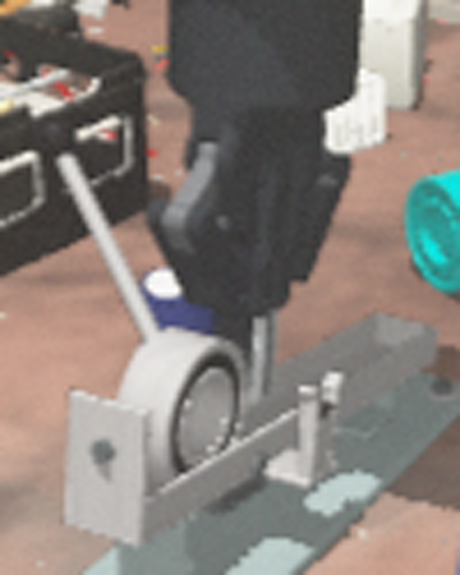

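The bearing stayed at about x = 35 mm while the fingers backed off 14 mm, so the catch holds it. Next: up and over, behind the knob.

```bash
python3 -m crank '[[0,0,0,0,3,0,-1],[0,0,0,0,0,-25,-1],[0,0,0,0,0,-40,-1],[0,0,0,0,0,-40,-1],[0,0,0,0,0,-40,-1],[0,0,0,35,0,0,-1],[0,0,0,35,0,0,-1],[0,0,0,35,0,0,-1],[0,0,0,35,0,0,-1],[0,0,0,0,0,0,-1],[0,0,0,0,0,0,-1]]'; python3 go.py -16 -143 95;python3 - <<'E'
from h import *
a=get_image("top");b=get_image("scene")
cv2.imwrite("pics/p5.png",np.hstack([cv2.resize(np.ascontiguousarray(x),(400,500)) for x in(a["frame"][110:235,170:270,::-1],b["frame"][90:240,165:285,::-1])]))
g=np.load("g.npz");o,M=g["o"],g["M"];s=bot.get_obs()["position"]
print("tip in scene pic",(proj(b,s)-[165,90])*[10/3,10/3]+[400,0], "brg", (proj(b,o+M@np.array([.035,.012,.031]))-[165,90])*10/3+[400,0],"catch edge",(proj(a,o+M@np.array([.009,0,.013]))-[170,110])*4)
E
```

```text
time_s: 12.85
position: [0.6651, 0.1485, 0.2076]
tcp_rot: [-2.947, -0.481, 0.04]
wrist_force: [-0.6, -0.0, -0.4]
grip_width: 0.0005
gripper_force: 0.0
t 12.85 tcp g mm [ -19.8 -140.   166. ] F g [ 0.08  0.6  -0.47] w 0.0004667492684822247
rot left deg [-0.02  0.08 -0.03]
target world [0.663 0.164 0.138] shift now tool mm [ 3.1 -3.8 71. ]
shift after turn [ 3.  -3.8 71. ]
tip in scene pic [448.95851827  94.05605415] brg [613.62014065 402.21409674] catch edge [193.53535764 347.77761739]
```

View pics/p5.png

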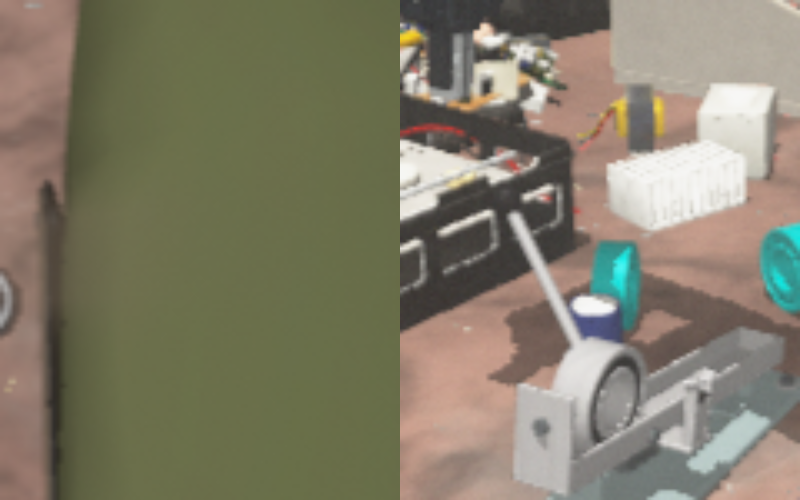

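The bearing stays beyond the catch with nothing touching it, its face centre at about (613,400). Now I lower behind the knob and sweep it over.

```bash
python3 -m crank '[[0,0,0,3,-4,20,-1],[0,0,0,0,0,20,-1],[0,0,0,0,0,20,-1],[0,0,0,0,0,11,-1],[0,0,0,-6,0,0,-1],[0,0,0,-6,0,0,-1],[0,0,0,-5,0,0,-1],[0,0,0,-5,0,0,-1],[0,0,0,-5,0,0,-1],[0,0,0,-5,0,0,-1],[0,0,0,-5,0,0,-1],[0,0,0,-5,0,0,-1]]'; python3 go.py
```

```text
time_s: 14.15
position: [0.6231, 0.1503, 0.1393]
tcp_rot: [-2.947, -0.481, 0.038]
wrist_force: [1.8, -0.1, 0.2]
grip_width: 0.0002
gripper_force: 0.6
t 14.15 tcp g mm [ -15.6 -100.7   96.1] F g [-0.64 -1.68  0.26] w 0.00016936313751907624
rot left deg [-0.   -0.01 -0.04]
```

```bash
python3 -m crank '[[0,0,0,-6,0,0,-1],[0,0,0,-6,0,0,-1],[0,0,0,-6,0,0,-1],[0,0,0,-6,0,0,-1],[0,0,0,-6,0,0,-1],[0,0,0,-6,0,0,-1],[0,0,0,-6,0,0,-1],[0,0,0,-6,0,0,-1],[0,0,0,-6,0,0,-1],[0,0,0,-6,0,0,-1],[0,0,0,-6,0,0,-1],[0,0,0,-6,0,0,-1],[0,0,0,-6,0,0,-1],[0,0,0,-6,0,0,-1],[0,0,0,-6,0,0,-1],[0,0,0,-6,0,0,-1],[0,0,0,-6,0,0,-1]]'; python3 go.py
python3 - <<'E'
from h import *
b=get_image("scene")
cv2.imwrite("pics/p6.png",cv2.resize(np.ascontiguousarray(b["frame"][100:250,175:300,::-1]),None,fx=4,fy=4))
E
```

```text
time_s: 15.85
position: [0.5263, 0.1179, 0.1392]
tcp_rot: [-2.947, -0.481, 0.038]
wrist_force: [1.0, 0.5, 0.5]
grip_width: 0.0001
gripper_force: 0.2
t 15.85 tcp g mm [-15.5   1.4  96.1] F g [ 0.27 -1.12  0.44] w 0.0001493442977063642
rot left deg [-0.    0.   -0.04]
```

View pics/p6.png

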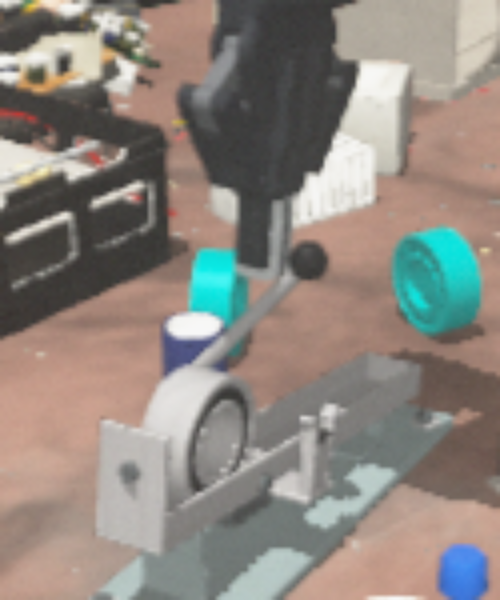

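The bar is over at about 0.9 rad, with the knob at (308,260) ahead of the fingertips. I go on top of the knob and follow its arc down.

```bash
python3 -m crank '[[0,0,0,6,0,0,-1],[0,0,0,0,0,-20,-1],[0,0,0,0,0,-20,-1],[0,0,0,-15,0,0,-1],[0,0,0,-16,0,0,-1],[0,0,0,0,0,7,-1],[0,0,0,0,0,7,-1],[0,0,0,-5,0,5,-1],[0,0,0,-5,0,5,-1],[0,0,0,-5,0,5,-1],[0,0,0,-5,0,5,-1],[0,0,0,-3,0,5,-1],[0,0,0,-3,0,5,-1],[0,0,0,-3,0,5,-1],[0,0,0,-2,0,5,-1],[0,0,0,0,0,0,-1]]'; python3 go.py -15 64 60
```

```text
time_s: 17.5
position: [0.4725, 0.1023, 0.1247]
tcp_rot: [-2.947, -0.48, 0.04]
wrist_force: [0.2, -0.3, -0.7]
grip_width: 0.0003
gripper_force: 0.0
t 17.5 tcp g mm [-15.4  57.4  81.3] F g [-0.41 -0.06 -0.6 ] w 0.0002882548730144296
rot left deg [-0.02  0.06 -0.05]
target world [0.465 0.104 0.104] shift now tool mm [-6.6 -0.4 21.3]
shift after turn [-6.6 -0.4 21.3]
```

```bash
python3 -m crank '[[0,0,0,-2,0,5,-1],[0,0,0,-2,0,5,-1],[0,0,0,-2,0,5,-1],[0,0,0,-1,0,5,-1],[0,0,0,0,0,0,-1]]'; python3 go.py; python3 -m crank '[[0,0,0,0,0,4,-1],[0,0,0,0,0,4,-1],[0,0,0,0,0,4,-1],[0,0,0,0,0,4,-1],[0,0,0,0,0,0,-1]]'; python3 go.py
python3 - <<'E'
from h import *
b=get_image("scene")
cv2.imwrite("pics/p7.png",cv2.resize(np.ascontiguousarray(b["frame"][100:250,175:300,::-1]),None,fx=4,fy=4))
E
```

```text
time_s: 18.0
position: [0.4649, 0.1031, 0.1049]
tcp_rot: [-2.947, -0.48, 0.04]
wrist_force: [0.5, 0.0, 0.4]
grip_width: 0.0001
gripper_force: 0.0
t 18.0 tcp g mm [-15.4  64.3  61.3] F g [-0.06 -0.5   0.44] w 0.0001461072326552527
rot left deg [-0.03  0.06 -0.05]
time_s: 18.5
position: [0.4643, 0.1055, 0.0892]
tcp_rot: [-2.947, -0.481, 0.039]
wrist_force: [-0.4, -0.1, -0.2]
grip_width: 0.0002
gripper_force: 0.0
t 18.5 tcp g mm [-15.4  64.2  45.4] F g [ 0.01  0.41 -0.19] w 0.00020709240938319282
rot left deg [-0.02  0.05 -0.04]
```

View pics/p7.png

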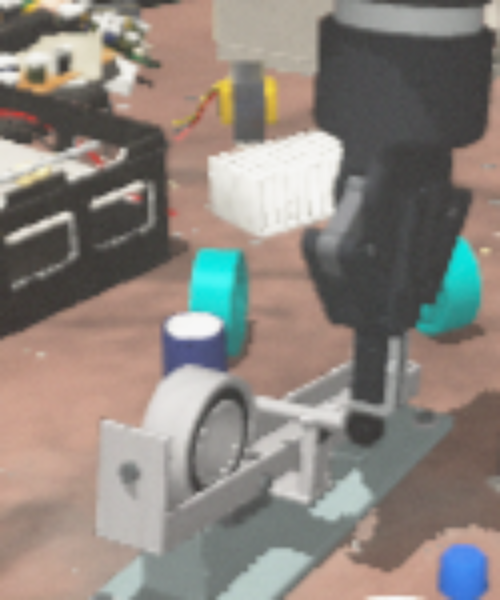

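The knob at (365,428) is under the fingertips and the bar is almost in the fork. I press on in small steps.

```bash
python3 -m crank '[[0,0,0,0,0,1,-1],[0,0,0,0,0,1,-1],[0,0,0,0,0,1,-1],[0,0,0,0,0,1,-1],[0,0,0,0,0,0,-1],[0,0,0,0,0,0,-1]]'; python3 go.py; python3 -m crank '[[0,0,0,0,0,1,-1],[0,0,0,0,0,1,-1],[0,0,0,0,0,0,-1],[0,0,0,0,0,0,-1]]'; python3 go.py
```

```text
time_s: 19.15
position: [0.4643, 0.106, 0.0858]
tcp_rot: [-2.947, -0.48, 0.038]
wrist_force: [-0.0, 0.5, -0.1]
grip_width: -0.0
gripper_force: 0.0
t 19.15 tcp g mm [-15.5  63.9  42. ] F g [ 0.42 -0.12 -0.13] w -1.8050253196007307e-05
rot left deg [-0.01  0.   -0.04]
time_s: 19.55
position: [0.4643, 0.1063, 0.084]
tcp_rot: [-2.947, -0.481, 0.038]
wrist_force: [-0.5, -0.6, 1.3]
grip_width: -0.0001
gripper_force: 1.0
t 19.55 tcp g mm [-15.5  63.9  40.1] F g [-0.16  0.68  1.35] w -7.633377405993612e-05
rot left deg [-0.   -0.01 -0.04]
```

```bash
for i in 1; do python3 -m crank '[[0,0,0,0,0,1,-1],[0,0,0,0,0,0,-1],[0,0,0,0,0,0,-1]]'|grep -E "force"; python3 -m crank '[[0,0,0,0,0,1,-1],[0,0,0,0,0,0,-1],[0,0,0,0,0,0,-1]]'|grep force;  python3 -m crank '[[0,0,0,0,0,1,-1],[0,0,0,0,0,0,-1],[0,0,0,0,0,0,-1]]'|grep force; python3 go.py; done
```

```text
wrist_force: [-3.5, -2.4, 10.4]
gripper_force: 5.1
wrist_force: [-6.4, -3.6, 19.1]
gripper_force: 9.5
wrist_force: [-10.7, -5.8, 28.3]
gripper_force: 14.1
t 20.45 tcp g mm [-15.5  63.6  38.8] F g [ 2.33 12.04 28.3 ] w -9.957270993071715e-05
rot left deg [ 0.02 -0.07 -0.02]
```

The bar is hard against its rubber rest. I lift clear, move off and check.

```bash
python3 -m crank '[[0,0,0,0,0,-2,-1],[0,0,0,0,0,-5,-1],[0,0,0,0,0,-20,-1],[0,0,0,0,0,-40,-1],[0,0,0,0,0,-40,-1],[0,0,0,-10,30,-30,-1],[0,0,0,-20,40,0,-1],[0,0,0,-20,40,0,-1],[0,0,0,0,40,0,-1],[0,0,0,0,40,0,-1],[0,0,0,0,0,0,-1],[0,0,0,0,0,0,-1]]'
python3 - <<'E'
from h import *
g=np.load("g.npz");o,M=g["o"],g["M"]
b=get_image("scene");a=get_image("top")
cv2.imwrite("pics/p8.png",np.hstack([cv2.resize(np.ascontiguousarray(x),(400,500)) for x in(a["frame"][120:245,175:275,::-1],b["frame"][150:250,195:275,::-1])]))
P=lambda d,g,k,x0,y0,dx:((proj(d,o+M@np.array(g))-[x0,y0])*k+[dx,0]).round()
h=np.array([-.014,-.04,.031])
for an in(0,.06,.12):
    q=h+.1*np.array([0,np.cos(an),np.sin(an)]);print(an,P(a,q,4,175,120,0),P(b,q,5,195,150,400))
for x in(.031,.035,.044):print(x,P(b,(x,.012,.031),5,195,150,400),P(a,(x,0,.031),4,175,120,0))
E
```

```text
time_s: 21.65
position: [0.4829, -0.1077, 0.186]
tcp_rot: [-2.947, -0.478, 0.039]
wrist_force: [0.6, 1.1, -0.2]
grip_width: 0.0002
gripper_force: 0.0
0 [253. 396.] [753. 293.]
0.06 [255. 393.] [754. 278.]
0.12 [256. 390.] [754. 262.]
0.031 [576. 300.] [136. 311.]
0.035 [570. 303.] [128. 313.]
0.044 [557. 311.] [111. 317.]
```

View pics/p8.png

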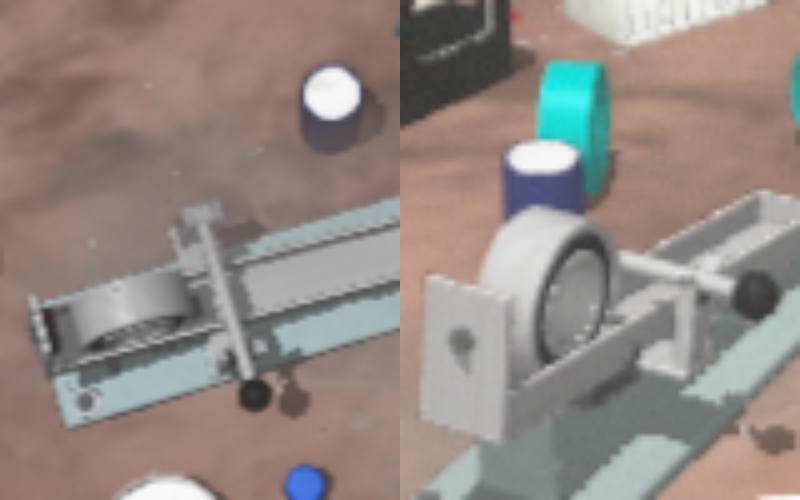

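The knob is at (756,294) and (254,396), matching 0 rad to within a few pixels. The bearing's face centre is near (574,302), so x is about 33–35 mm and it rests on the catch. Handing in.

```bash
python3 -c "
from plant import bot
print(bot.close_job())"
```

```text
the job is handed in; nothing more can be done
None
```

I rolled the bearing over the catch, where it stayed when let go, then pressed the bar down onto its rest; the last pictures show both in place, and I handed the job in at about 22 s, with no verdict returned.

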